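# Let down the bar-feed spring winder

## Task

Of the two spring winders on the bench, the larger one has to be let down before it is serviced. Lift its pawl clear of the toothed wheel by the grip bar and keep it up until the drum has run all the way back and its index arm lies on the stop block, then let the pawl drop back onto the wheel and let go of it. Leave the smaller winder's pawl down.

Things in the scene. Friction and masses are not known exactly. Their poses are not given: they have to be found in the camera images.
- winder: The LARGER winder: 215 x 165 mm dark base plate, 185 mm tall. Level axle along y, 90 mm up, with an aluminium drum and, at its +y end, a steel ratchet wheel (130 mm across, 14 thick, 12 saw teeth 10 deep). Dark flat pawl over the wheel's top, hinged at +x. Origin: on the bench under the axle; x away from the robot, z up. The other winder is the same at 0.68 size (wheel 88 mm), on either side.
- pawl_grip (a point): Where to grip the larger winder's pawl: on its round level steel bar, 14 mm thick, 170 mm above the bench, sticking out 52 mm sideways from the pawl (this point 30 mm out). y axis: along the bar, outwards. x: along the pawl to the hinge, level when seated. Hinge line: parallel to y, 72 mm towards +x and 5 mm below. Free below to the base plate and 75 mm either way along x.
- pawl (a joint): Larger winder's pawl angle, rad: about 0 (within 0.03) seated between the teeth, growing as its nose rises, 0.9 at most. Clear of the teeth from about 0.15 (bar 11 mm up); at 0.4 the bar is 28 mm up and 8 mm nearer the hinge. Weighs 0.2 to 0.4 kg, takes about 3 to 8 N to lift out (the wheel leans on it) and falls back by itself when let go.
- drum (a joint): How far the larger winder's drum is wound, rad. 0: run down, the dark index arm at the axle's -y end lying level on the grey stop block, pointing away from the robot. Starts wound 2 to 4 rad, held by the pawl; once the pawl is clear its own spring turns it back at about 1 rad/s to the stop. If the pawl drops early the next tooth catches it.
- small_pawl (a joint): Pawl angle of the SMALLER winder, rad: about 0 seated, growing as it is lifted. It is to stay down.
Things that resemble listed ones, but are neither listed nor needed, are in the scene too. What is shaped like the part that bears small_pawl but yellow is not meant.

How it is judged:
On the way, in this order (a step that is already met when the one before it is completed fails the run):
1. the larger winder's pawl is lifted clear of the teeth while the drum is still wound (value of joint pawl above 0.15 rad and value of joint drum above 0.3 rad), for 0.1 s.
2. the drum has run back to its stop with the pawl still up (value of joint drum below 0.1 rad and value of joint pawl above 0.12 rad), for 0.1 s.
At the end, for the whole second after the job is handed in: The larger winder's drum is run down on its stop (within 0.1 rad) and at rest, its pawl is back down on the wheel (within 0.08 rad of seated) and still, and the smaller winder's pawl is down (value of joint drum below 0.1 rad and value of joint each of pawl, small_pawl below 0.08 rad and velocity of joint drum between -0.1 and 0.1 rad/s and velocity of joint pawl between -0.1 and 0.1 rad/s); the robot touches nothing.
It fails at once if the smaller winder's pawl is lifted (more than 0.1 rad) (value of joint small_pawl above 0.1 rad).
It also fails if it takes over 40 s, if anything falls off the work surface, if the arm or the gripper's body presses on something with over 40 N, if the wrist force passes 120 N, or if a joint passes its speed limit or range.

## Robot

A 6-joint arm with a two-finger parallel gripper is mounted at the origin on the work surface. World frame = base frame: x ahead of the robot, y to its left, z up, the work surface at z = 0. Lengths are in m, angles in rad, forces in N, time in s.
With the tool pointing down it reaches from about 0.4 to 0.825 m from the base axis. Payload 7 kg.
Tool frame: the origin (TCP) lies at the centre of the arm's flange, where the gripper is bolted on; the fingertips stand 178 mm ahead of it and the grasp point (between the pads) lies ahead of it (tcp_to_grasp is the z of the grasp point in the tool frame, in m); z points along the fingers, x is the direction in which the jaws open and shut, and the axes are right-handed (so a half turn about z gives the same grasp; the last joint's range is limited). The gripper opens to 88 mm and grips with 3 to 60 N. Pads are 19 mm wide; open, the fingers measure 130 mm over their backs; the gripper's body (78 mm by 193 mm) begins 47 mm behind the grasp point.
Start: joints at [-1.041, 0.359, 0.012, 0, -1.224, -0.288], TCP at [0.162, -0.655, 0.405] pointing down, gripper open.
Joint ranges: [-3.07, 3.07], [-1.43, 2.12], [-1.02, 1.25], [-3.03, 1.67], [-3.05, -0], [-3.03, 3.03]. Speed limits (rad/s): [2.39, 2.39, 3.01, 3.14, 3.14, 3.14].

## Interface

Orientations are given as [roll, pitch, yaw] about the fixed x, y, z axes, in that order (R = Rz(yaw) Ry(pitch) Rx(roll)).
In Python, from station import get_state, grab_frame, job_done, tcp_to_grasp gives the robot as it stands.
- The arm moves only by the tool drive_tool, never from a script. Its argument "moves" is a list of rows, each a list of 7 numbers: the shift along the tool's x, y, z in mm, then the turn, a rotation vector about the tool's x, y, z in degrees, then the closure, from -1 (fully open) to 1 (shut), so that 0 is half open. In form: [[dx, dy, dz, ax, ay, az, claw], ...]. A call has 1 to 12 rows; each row is the pose to reach, as a shift and turn from the pose commanded when the call began, along the tool's axes at that moment; what a row does not reach only later rows make up. A row lasts 1/8 s, in which the tool goes at most 62.5 mm and 10.7 degrees, less where a joint would pass 70% of its speed; a pose out of reach is approached as far as the arm can. A call with a gripper value outside its range is refused whole. The fingers move at their own pace and stop on an object; "grip_force" is the grip in N (left out, the last holds). Time passes only in rows, so rows that repeat a pose let the fingers close. It gives the time, the measured TCP pose, the force and the opening at its end, in the units of the state.
- get_state(): the state, without advancing time (a new reading comes with each control period).
- grab_frame(name): name is "scene" or "top" or "wrist"; returns a dict with "img" (420x560x3 uint8, red, green, blue), "range_z" (420x560 float32, m along the optical axis (not along the pixel's ray), 0 where there is no reading), "fovy" (degrees; the focal length in pixels is half the picture's height over the tangent of half this angle, whatever the lens; pixels are square), "cx", "cy" (the principal point, pixels), "rvec" (rotation vector, rad) and "tvec" (3), from world to camera coordinates, as OpenCV has them. Camera axes: x right, y down, z forward; pixel columns grow to the right and rows downward; lengths in m; the calibration is good to about 2 mm. A picture is of the moment at which its call begins.
- job_done(): hands the job in, once; it reports no verdict.
The state is a dict: "t": time; "q": joint angles; "qd": joint speeds; "joint_efforts": joint torques, N m; "eef_pos": TCP position; "ee_rot": TCP orientation; "force": force on the tool from outside, world axes, zero at the start; "moment": the same for the moment, N m; "width": finger opening in m.
Only numpy, scipy, OpenCV 4.12 (cv2) and the standard library are available. Lean on these libraries where they do the work, as an engineer would, in place of code of your own. Each camera call takes 0.05 s, during which the arm holds its last target. There are 200 camera calls.

## Working session

There is one attempt and no reset: what is moved stays moved. The work goes in short steps, Python scripts to look and compute and a tool call to move; the robot and the scene stay as the last step left them, time stands still between calls to the robot, and variables do not carry over. Pictures are saved under pics/ and viewed, about 8 in all and at most 12, crops included, and the job is handed in when it is done.

Besides the shell and the picture viewer there is one more tool, called after "Call:" in YAML: its name, and indented under it one key for each argument. drive_tool: Moves the arm, as the interface text tells. Its arguments: {"type":"object","properties":{"moves":{"type":"array"},"grip_force":{"type":"number"}},"required":["moves"]}

```bash
mkdir -p pics; ls; cat > h.py <<'E'
import numpy as np, cv2
from station import *
def shot(n,f):
    d=grab_frame(n); cv2.imwrite('pics/'+f+'.png',d['img'][:,:,::-1]); np.savez('pics/'+f+'.npz',**d); return d
def cloud(d):
    f=d['img'].shape[0]/2/np.tan(np.radians(d['fovy'])/2)
    v,u=np.mgrid[:420,:560]; z=d['range_z']
    c=np.stack([(u-d['cx'])/f*z,(v-d['cy'])/f*z,z],-1)
    R=cv2.Rodrigues(np.array(d['rvec'],float))[0]
    P=(c-np.array(d['tvec']).ravel())@R
    P[z==0]=np.nan
    return P
E
python3 - <<'E'
from h import *
a=shot('scene','s0');b=shot('top','t0')
cv2.imwrite('pics/both.png',np.hstack([cv2.resize(x['img'][:,:,::-1],(400,300)) for x in(a,b)]))
print(get_state(),tcp_to_grasp)
E
```

```text
pics
{'t': 0.1, 'q': array([-1.04092470e+00,  3.59322428e-01,  1.11537808e-02, -2.90499044e-04,
       -1.22410892e+00, -2.88106008e-01]), 'qd': array([-0.0007627 , -0.00255041,  0.00368847,  0.0024131 ,  0.00158309,
        0.00064119]), 'joint_efforts': array([-6.90036304e-04, -5.84159982e+01,  2.93753707e+01,  7.01567486e+00,
        1.02240464e-02, -6.05312903e-05]), 'eef_pos': array([ 0.16156431, -0.65520358,  0.40381623]), 'ee_rot': array([-3.14143359e+00, -1.49778861e-03,  1.81246291e+00]), 'force': array([ 0.2397697 , -0.62660329, -1.25038267]), 'moment': array([ 0.02937244,  0.00675428, -0.030718  ]), 'width': 0.0875869581412499} 0.1593
```

View pics/s0.png

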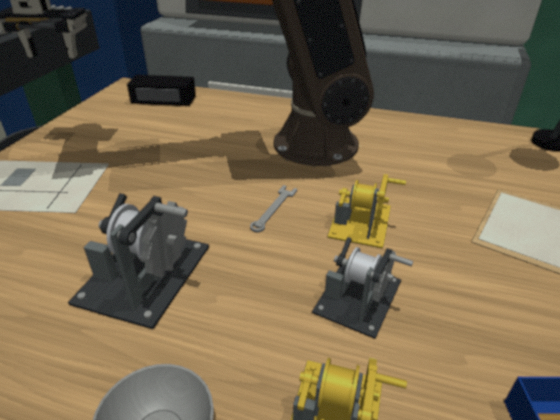

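View pics/t0.png

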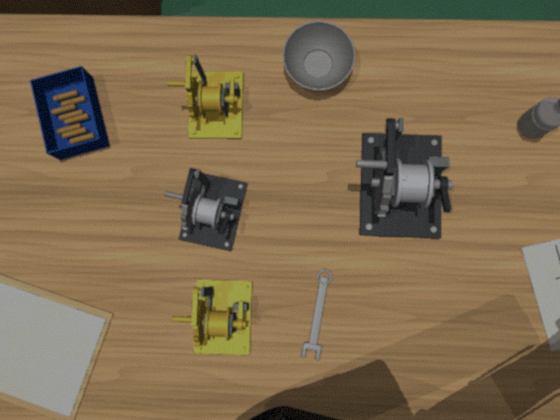

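The scene view shows the large dark winder at about (140,260), with its bar at (170,210). In the top view it is at (403,185), with the bar running from (358,164) to (388,164). Image up is +x and left is +y. The small dark winder is at (210,210).

```bash
python3 - <<'E'
from h import *
d=dict(np.load('pics/t0.npz'));P=cloud(d);np.set_printoptions(precision=4,suppress=True)
for v in (158,160,162,164,166,168): print(v,[tuple(np.round(P[v,u],3)) for u in (360,365,370,376,382)])
m=np.zeros((420,560),bool);m[150:178,350:386]=1
m&=(P[...,2]>.15)&(P[...,2]<.19); Q=P[m]; print(len(Q),Q.min(0),Q.max(0),Q.mean(0))
c=Q[:,:2].mean(0);u,s,vt=np.linalg.svd(Q[:,:2]-c);print('bar dir',vt[0],s)
# base plate
g=d['img'].astype(int).max(-1)<70
m=np.zeros((420,560),bool);m[110:250,340:460]=1
m&=g&(P[...,2]>.003)&(P[...,2]<.03);ys,xs=np.nonzero(m);pl=P[m][:,:2].astype(np.float32)
(r:=cv2.minAreaRect(pl));print(r)
m=np.zeros((420,560),bool);m[110:250,340:460]=1;m&=P[...,2]>.14;Q=P[m];print(Q.min(0),Q.max(0))
E
```

```text
158 [(np.float64(0.644), np.float64(-0.104), np.float64(0.002)), (np.float64(0.642), np.float64(-0.113), np.float64(0.01)), (np.float64(0.642), np.float64(-0.123), np.float64(0.011)), (np.float64(0.642), np.float64(-0.136), np.float64(0.013)), (np.float64(0.615), np.float64(-0.129), np.float64(0.127))]
160 [(np.float64(0.6), np.float64(-0.083), np.float64(0.175)), (np.float64(0.6), np.float64(-0.091), np.float64(0.174)), (np.float64(0.638), np.float64(-0.123), np.float64(0.013)), (np.float64(0.638), np.float64(-0.136), np.float64(0.011)), (np.float64(0.612), np.float64(-0.129), np.float64(0.125))]
162 [(np.float64(0.596), np.float64(-0.082), np.float64(0.177)), (np.float64(0.596), np.float64(-0.091), np.float64(0.177)), (np.float64(0.596), np.float64(-0.1), np.float64(0.177)), (np.float64(0.596), np.float64(-0.11), np.float64(0.177)), (np.float64(0.596), np.float64(-0.12), np.float64(0.178))]
164 [(np.float64(0.592), np.float64(-0.082), np.float64(0.178)), (np.float64(0.592), np.float64(-0.091), np.float64(0.177)), (np.float64(0.593), np.float64(-0.1), np.float64(0.176)), (np.float64
[... 295 characters left out ...]
loat64(0.589), np.float64(-0.11), np.float64(0.176)), (np.float64(0.59), np.float64(-0.121), np.float64(0.176))]
168 [(np.float64(0.623), np.float64(-0.104), np.float64(0.003)), (np.float64(0.621), np.float64(-0.113), np.float64(0.011)), (np.float64(0.621), np.float64(-0.124), np.float64(0.011)), (np.float64(0.587), np.float64(-0.111), np.float64(0.172)), (np.float64(0.587), np.float64(-0.122), np.float64(0.17))]
242 [ 0.5747 -0.1296  0.1511] [ 0.6003 -0.0765  0.1803] [ 0.5921 -0.1024  0.1747]
bar dir [-0.096  -0.9954] [0.2421 0.068 ]
((0.5881086587905884, -0.18670356273651123), (0.16461963951587677, 0.21362394094467163), 88.62273406982422)
[ 0.5372 -0.2175  0.1401] [ 0.6776 -0.0765  0.1836]
```

```bash
cat >> h.py <<'E'
from scipy.spatial.transform import Rotation as Ro
def delta(gp,yaw):
    s=get_state(); R=Ro.from_euler('xyz',s['ee_rot']); T=Ro.from_euler('xyz',[np.pi,0,yaw])
    p=np.array(gp)-T.apply([0,0,tcp_to_grasp])
    print('mm',np.round(R.inv().apply(p-s['eef_pos'])*1e3,1),'deg',np.round(np.degrees((R.inv()*T).as_rotvec()),2))
E
python3 -c "
from h import *
delta([.593,-.099,.28],np.pi)"
```

```text
mm [436.8 552.  -34.9] deg [ 5.000e-02 -8.000e-02 -7.615e+01]
```

Call:
drive_tool:
  moves:
    - [437, 552, -35, 0, 0, -76, -1]
    - [437, 552, -35, 0, 0, -76, -1]
    - [437, 552, -35, 0, 0, -76, -1]
    - [437, 552, -35, 0, 0, -76, -1]
    - [437, 552, -35, 0, 0, -76, -1]
    - [437, 552, -35, 0, 0, -76, -1]
    - [437, 552, -35, 0, 0, -76, -1]
    - [437, 552, -35, 0, 0, -76, -1]
    - [437, 552, -35, 0, 0, -76, -1]
    - [437, 552, -35, 0, 0, -76, -1]
    - [437, 552, -35, 0, 0, -76, -1]
    - [437, 552, -35, 0, 0, -76, -1]
  grip_force: 20

```text
t: 1.6
eef_pos: [0.5946, -0.096, 0.4389]
ee_rot: [3.142, -0.001, -3.141]
force: [0.2, -0.3, -0.2]
width: 0.0876
```

```bash
python3 - <<'E'
from h import *
s=get_state();print(s['t'],s['eef_pos'],s['ee_rot'],s['q'],np.abs(s['qd']).max())
d=shot('wrist','w0');P=cloud(d)
m=(P[...,2]>.165)&(P[...,2]<.19)&(abs(P[...,0]-.593)<.02)&(P[...,1]>-.125)&(P[...,1]<-.06);Q=P[m]
print(len(Q),Q.min(0),Q.max(0),Q.mean(0))
f=cv2.fitLine(Q[:,:2].astype(np.float32),cv2.DIST_HUBER,0,.01,.01).ravel();print('dir',f)
m=(P[...,2]>.174)&(abs(P[...,0]-.593)<.02)&(P[...,1]>-.12)&(P[...,1]<-.06);print('ridge',P[m].mean(0))
delta([.593,-.099,.17],np.pi)
E
```

```text
1.6 [ 0.594599   -0.09601829  0.43888601] [ 3.14151179e+00 -9.10885229e-04 -3.14126779e+00] [ 1.63906748e-01  2.20316203e-01 -1.02308735e-01 -2.40466243e-04
 -1.24905695e+00 -1.63505775e-01] 0.1421782774028297
843 [ 0.58687729 -0.12487629  0.16801105] [ 0.6011455  -0.07692314  0.1775426 ] [ 0.59399176 -0.1015239   0.17431155]
dir [ 0.0287395   0.99958694  0.59399176 -0.1015239 ]
ridge [ 0.5871768  -0.11281949  0.30323835]
mm [  1.8  -3.1 109.5] deg [ 0.   -0.06  0.01]
```

View pics/w0.png

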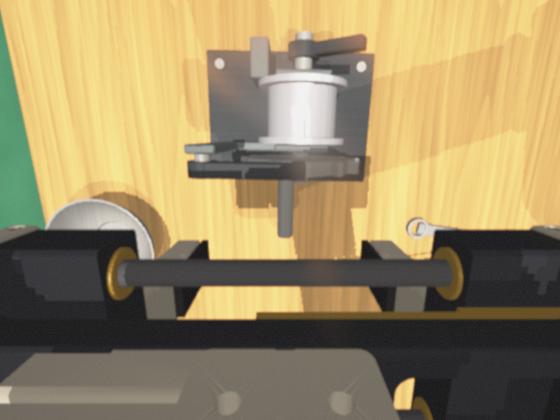

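The wrist view shows the bar end on at about (285,180–235), centred between the open fingers, with nothing in the way of them. The bar axis is at x=0.594 and its tip at y=-0.077. I'll let the arm settle, then re-measure.

Call:
drive_tool:
  moves:
    - [0, 0, 40, 0, 0, 1.6, -1]
    - [0, 0, 40, 0, 0, 1.6, -1]
    - [0, 0, 40, 0, 0, 1.6, -1]

```text
t: 2.02
eef_pos: [0.5929, -0.0996, 0.4008]
ee_rot: [-3.141, 0.001, 3.111]
force: [0.3, -0.2, 0.7]
width: 0.0876
```

```bash
python3 -c "
from h import *
s=get_state();print(s['eef_pos'],np.abs(s['qd']).max())
delta([.594,-.099,.17],np.pi-.028)"
```

```text
[ 0.59293438 -0.0995981   0.40083227] 0.01659694314671031
mm [-1.   0.7 71.5] deg [-0.04  0.04 -0.14]
```

Call:
drive_tool:
  moves:
    - [-1, 0.7, 40, 0, 0, 0, -1]
    - [-1, 0.7, 71, 0, 0, 0, -1]
    - [-1, 0.7, 71, 0, 0, 0, -1]
    - [-1, 0.7, 71, 0, 0, 0, -1]
    - [-1, 0.7, 71, 0, 0, 0, 1]
    - [-1, 0.7, 71, 0, 0, 0, 1]
    - [-1, 0.7, 71, 0, 0, 0, 1]
    - [-1, 0.7, 71, 0, 0, 0, 1]
    - [-1, 0.7, 71, 0, 0, 0, 1]
    - [-1, 0.7, 71, 0, 0, 0, 1]
  grip_force: 25

```text
t: 3.28
eef_pos: [0.5939, -0.0982, 0.3286]
ee_rot: [-3.142, -0.0, 3.111]
force: [-0.1, -0.1, 0.5]
width: 0.0331
```

Call:
drive_tool:
  moves:
    - [0, 0, 0, 0, 0, 0, 1]
    - [0, 0, 0, 0, 0, 0, 1]
    - [0, 0, 0, 0, 0, 0, 1]
    - [0, 0, 0, 0, 0, 0, 1]
    - [0, 0, 0, 0, 0, 0, 1]
    - [0, 0, 0, 0, 0, 0, 1]

```text
t: 4.03
eef_pos: [0.594, -0.0982, 0.3286]
ee_rot: [-3.142, 0.0, 3.111]
force: [0.8, -0.4, -0.9]
width: 0.0133
```

Call:
drive_tool:
  moves:
    - [-0.9, 0, -7.2, 0, 0, 0, 1]
    - [-2.4, 0, -14.2, 0, 0, 0, 1]
    - [-4.7, 0, -21.1, 0, 0, 0, 1]
    - [-7.6, 0, -27.6, 0, 0, 0, 1]
    - [-7.6, 0, -27.6, 0, 0, 0, 1]
    - [-7.6, 0, -27.6, 0, 0, 0, 1]

```text
t: 4.78
eef_pos: [0.6007, -0.0984, 0.3564]
ee_rot: [3.141, -0.002, 3.111]
force: [-4.5, 1.2, -0.8]
width: 0.0135
```

```bash
python3 - <<'E'
from h import *
a=shot('scene','s1')
cv2.imwrite('pics/s1c.png',cv2.resize(a['img'][140:340,40:260,::-1],(660,600)))
E
```

```text
(no output)
```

View pics/s1c.png

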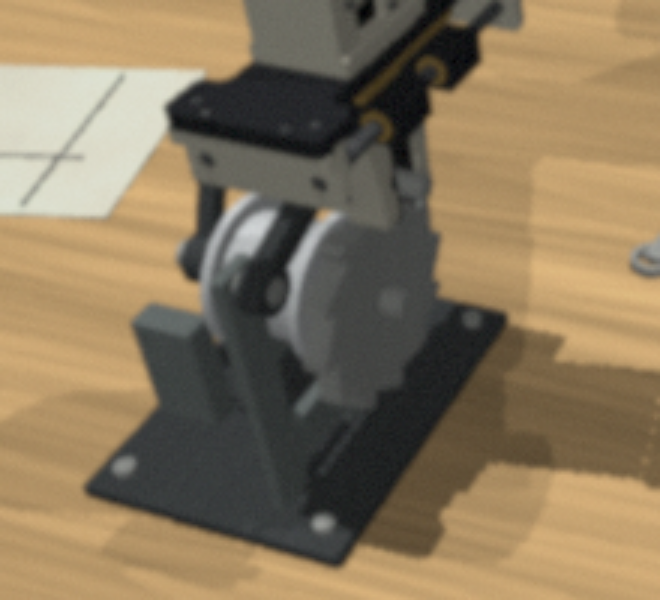

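The crop shows the pawl raised off the wheel at about (285,230) and held. The index arm is at (200,230), pointing up and away from the stop block at (175,340). I'll hold here until it runs down.

Call:
drive_tool:
  moves:
    - [0, 0, 0, 0, 0, 0, 1]
    - [0, 0, 0, 0, 0, 0, 1]
    - [0, 0, 0, 0, 0, 0, 1]
    - [0, 0, 0, 0, 0, 0, 1]
    - [0, 0, 0, 0, 0, 0, 1]
    - [0, 0, 0, 0, 0, 0, 1]
    - [0, 0, 0, 0, 0, 0, 1]
    - [0, 0, 0, 0, 0, 0, 1]
    - [0, 0, 0, 0, 0, 0, 1]
    - [0, 0, 0, 0, 0, 0, 1]
    - [0, 0, 0, 0, 0, 0, 1]
    - [0, 0, 0, 0, 0, 0, 1]

```text
t: 6.32
eef_pos: [0.6007, -0.0985, 0.3564]
ee_rot: [3.141, -0.002, 3.111]
force: [-5.5, 0.5, -0.8]
width: 0.0132
```

Call:
drive_tool:
  moves:
    - [0, 0, 0, 0, 0, 0, 1]
    - [0, 0, 0, 0, 0, 0, 1]
    - [0, 0, 0, 0, 0, 0, 1]
    - [0, 0, 0, 0, 0, 0, 1]
    - [0, 0, 0, 0, 0, 0, 1]
    - [0, 0, 0, 0, 0, 0, 1]
    - [0, 0, 0, 0, 0, 0, 1]
    - [0, 0, 0, 0, 0, 0, 1]
    - [0, 0, 0, 0, 0, 0, 1]
    - [0, 0, 0, 0, 0, 0, 1]
    - [0, 0, 0, 0, 0, 0, 1]
    - [0, 0, 0, 0, 0, 0, 1]

```text
t: 7.82
eef_pos: [0.6007, -0.0984, 0.3564]
ee_rot: [3.142, -0.002, 3.111]
force: [-5.0, 1.8, -1.7]
width: 0.0131
```

Call:
drive_tool:
  moves:
    - [0, 0, 0, 0, 0, 0, 1]
    - [0, 0, 0, 0, 0, 0, 1]
    - [0, 0, 0, 0, 0, 0, 1]
    - [0, 0, 0, 0, 0, 0, 1]
    - [0, 0, 0, 0, 0, 0, 1]
    - [0, 0, 0, 0, 0, 0, 1]
    - [0, 0, 0, 0, 0, 0, 1]
    - [0, 0, 0, 0, 0, 0, 1]
    - [0, 0, 0, 0, 0, 0, 1]
    - [0, 0, 0, 0, 0, 0, 1]
    - [0, 0, 0, 0, 0, 0, 1]
    - [0, 0, 0, 0, 0, 0, 1]

```text
t: 9.32
eef_pos: [0.6007, -0.0984, 0.3564]
ee_rot: [3.142, -0.002, 3.111]
force: [-5.1, 1.1, -0.9]
width: 0.0131
```

```bash
python3 - <<'E'
from h import *
a=shot('scene','s2')
cv2.imwrite('pics/s2c.png',cv2.resize(a['img'][140:340,40:260,::-1],(660,600)))
E
```

```text
(no output)
```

View pics/s2c.png

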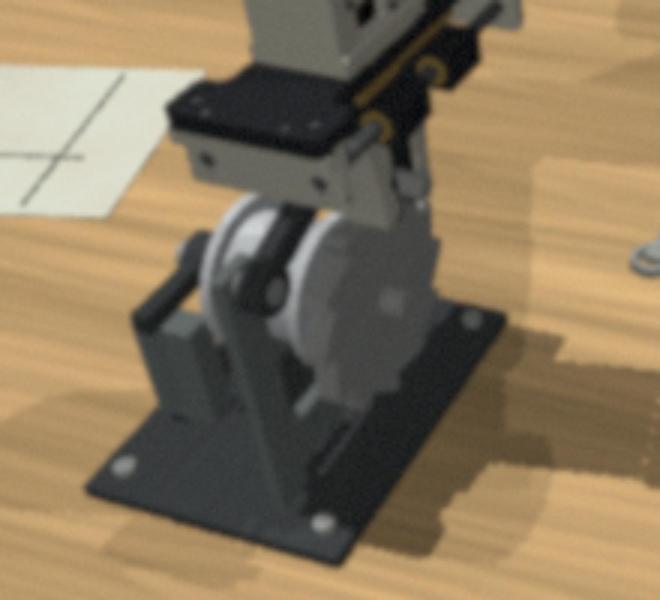

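The index arm now runs from (195,245) to (145,320) and lies on the stop block. I'll check that it has stopped before lowering.

Call:
drive_tool:
  moves:
    - [0, 0, 0, 0, 0, 0, 1]
    - [0, 0, 0, 0, 0, 0, 1]
    - [0, 0, 0, 0, 0, 0, 1]
    - [0, 0, 0, 0, 0, 0, 1]
    - [0, 0, 0, 0, 0, 0, 1]
    - [0, 0, 0, 0, 0, 0, 1]

```text
t: 10.12
eef_pos: [0.6007, -0.0984, 0.3564]
ee_rot: [3.141, -0.002, 3.111]
force: [-3.9, 1.6, -2.4]
width: 0.0133
```

```bash
python3 - <<'E'
from h import *
d=shot('scene','s3');o=np.load('pics/s2.npz')['img'].astype(int);D=abs(d['img'].astype(int)-o).max(-1)
print('arm region diff',D[215:260,75:115].max(),'bg',D[300:400,250:290].max())
P=cloud(d)
print(P[225:250:4,95:105:3].round(3))
E
```

```text
arm region diff 9 bg 8
[[[ 0.49  -0.363  0.001]
  [ 0.583 -0.265  0.093]
  [ 0.587 -0.254  0.1  ]
  [ 0.589 -0.246  0.102]]

 [[ 0.502 -0.354  0.001]
  [ 0.595 -0.256  0.096]
  [ 0.594 -0.25   0.097]
  [ 0.592 -0.246  0.096]]

 [[ 0.607 -0.253  0.097]
  [ 0.605 -0.248  0.097]
  [ 0.604 -0.244  0.097]
  [ 0.596 -0.245  0.091]]

 [[ 0.614 -0.249  0.095]
  [ 0.612 -0.244  0.095]
  [ 0.605 -0.245  0.089]
  [ 0.518 -0.322  0.   ]]

 [[ 0.621 -0.244  0.093]
  [ 0.614 -0.245  0.087]
  [ 0.532 -0.319  0.002]
  [ 0.53  -0.314  0.001]]

 [[ 0.624 -0.244  0.087]
  [ 0.618 -0.243  0.082]
  [ 0.617 -0.238  0.082]
  [ 0.617 -0.232  0.084]]

 [[ 0.629 -0.242  0.082]
  [ 0.627 -0.237  0.082]
  [ 0.626 -0.232  0.082]
  [ 0.624 -0.227  0.082]]]
```

It hasn't moved, and the arm is level (0.097 falling to 0.093 over 25 mm, along +x). Next I lower the pawl, release it and back off upward.

Call:
drive_tool:
  moves:
    - [2.9, 0, 6.5, 0, 0, 0, 1]
    - [5.2, 0, 13.4, 0, 0, 0, 1]
    - [6.7, 0, 20.4, 0, 0, 0, 1]
    - [7.3, 0, 25, 0, 0, 0, 1]
    - [7.3, 0, 25, 0, 0, 0, 1]
    - [7.3, 0, 25, 0, 0, 0, -1]
    - [7.3, 0, 25, 0, 0, 0, -1]
    - [7.3, 0, 25, 0, 0, 0, -1]
    - [7.3, 0, 25, 0, 0, 0, -1]
    - [7.3, 0, 25, 0, 0, 0, -1]
    - [7.3, 0, 25, 0, 0, 0, -1]
    - [7.3, 0, 25, 0, 0, 0, -1]

```text
t: 11.68
eef_pos: [0.5942, -0.0982, 0.3313]
ee_rot: [-3.142, 0.0, 3.111]
force: [-0.9, 0.0, 0.2]
width: 0.0776
```

Call:
drive_tool:
  moves:
    - [0, 0, 0, 0, 0, 0, -1]
    - [0, 0, 0, 0, 0, 0, -1]
    - [0, 0, 0, 0, 0, 0, -1]
    - [0, 0, 0, 0, 0, 0, -1]
    - [0, 0, -20, 0, 0, 0, -1]
    - [0, 0, -50, 0, 0, 0, -1]
    - [0, 0, -90, 0, 0, 0, -1]
    - [0, 0, -130, 0, 0, 0, -1]
    - [0, 0, -130, 0, 0, 0, -1]
    - [0, 0, -130, 0, 0, 0, -1]
    - [0, 0, -130, 0, 0, 0, -1]

```text
t: 13.05
eef_pos: [0.594, -0.0982, 0.4601]
ee_rot: [-3.141, -0.002, 3.111]
force: [-0.1, -0.6, -0.3]
width: 0.0879
```

```bash
python3 - <<'E'
from h import *
d=shot('scene','s4');P=cloud(d)
cv2.imwrite('pics/s4c.png',cv2.resize(d['img'][140:340,40:420,::-1],(798,420)))
w=shot('wrist','w4');P=cloud(w)
m=(P[...,2]>.16)&(P[...,2]<.2)&(abs(P[...,0]-.594)<.02)&(P[...,1]>-.12)&(P[...,1]<-.06);Q=P[m]
print(len(Q),Q.max(0),Q.mean(0),np.percentile(Q[:,2],95))
s=get_state();print(s['t'],s['eef_pos'],s['width'],s['force'])
E
```

```text
663 [ 0.60147976 -0.0770164   0.17823496] [ 0.59403638 -0.09902781  0.1750816 ] 0.1773401920576569
13.15 [ 0.59416117 -0.09822639  0.46023162] 0.08752743075662656 [0.40938013 0.27372454 0.07903528]
```

View pics/s4c.png

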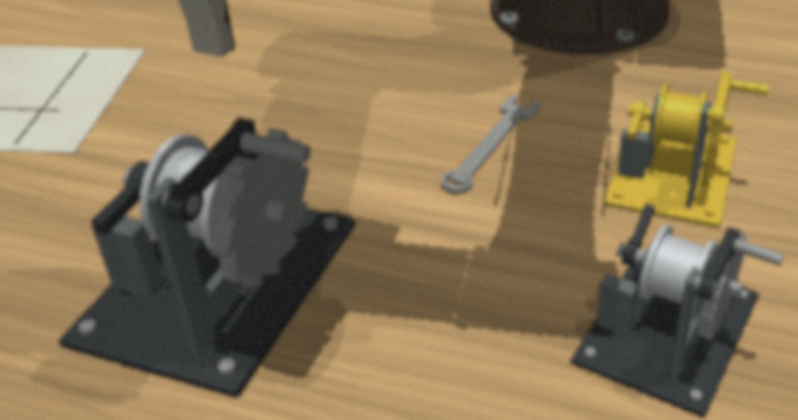

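The picture shows the large pawl back on the wheel, with its bar at (275,145). The index arm is on the stop block at (115,215), and the small winder at (690,270) looks unchanged. The robot is clear of everything.

```bash
python3 -c "
from station import *
print(job_done())"
```

```text
the job is handed in; nothing more can be done
None
```

I let the larger winder down and handed the job in at about t = 13.2 s; no verdict came back. I gripped its pawl bar, lifted it about 28 mm (roughly 0.4 rad) and held it for about 5.5 s. I then lowered it along its arc, let go and backed off upward.

What the last checks showed:
- **Drum:** the index arm lies level on the stop block. Two pictures about 0.8 s apart, taken before I lowered the pawl, showed no movement beyond image noise.
- **Pawl:** the top of its bar reads 177.3 mm, against a highest reading of 177.5 mm before the lift, so it is seated again.
- **Smaller winder:** I never went near it. Its pawl looks down in the last picture, though I did not measure its angle.
- **Robot:** it stands about 130 mm above where it let go, with the gripper open and the force reading near zero.

No check failed or disagreed.

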